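# Set the bottle length stop to the green clip

## Task

On the bottle length gauge, squeeze the red release lever of the sliding stop against its black grip and, keeping it squeezed, slide the stop along the rail to the notch marked by the green clip. Then let go so that the lever springs back and the stop locks in that notch. Do not disturb the aluminium bottle standing nearby.

Things in the scene. Friction and masses are not known exactly. Their poses are not given: they have to be found in the camera images.
- stop_grip (a point): Grip point of the grey sliding stop (60 mm long), 95 mm above the bench, midway between the outer faces of its two upright tabs when squeezed (34 mm over both; tabs 34 mm wide, tops at 108 mm). x: from the fixed black tab (outer face x = -17 mm) to the red lever; y: along the rail; z up. Pinch along x from above. A plate 95 mm high stands 22 mm off at -y. Slides along y only, about 2 N drag.
- green_clip: Green clip (28 mm across the rail, 18 mm along, 18 mm high) fixed on the black base plate on the lever side, level with the wanted notch: the stop is there when this origin (underside, 6 mm above the bench) has y = 0 in stop_grip's axes. x away from the rail, y along it. Five notches 45 mm apart; the stop starts in the middle one, blue, yellow and white clips mark the others.
- release_lever (a joint): Angle in rad of the red lever tab, sprung, hinged at its foot: 0 released, leaning away from the black tab (outer face at x = +28 mm of stop_grip, +32 mm at its top), nose in a notch of the rail; 0.25 fully squeezed, upright (about 7 N at stop_grip). The nose is free above 0.16. Let go within 7 mm of a notch's centre it drops in and locks; between notches it rests on a tooth.
- bottle: Aluminium bottle, 66 mm in diameter and 200 mm tall with a black cap, standing loose on the bench to the left of the rail; not to be disturbed. Origin at the centre of its underside, z up.

How it is judged (in metres and radians):
On the way, in this order (a step that is already met when the one before it is completed fails the run):
1. the red lever is squeezed by the fingers, with the stop still near its first notch (value of joint release_lever above 0.16 rad and distance of stop_grip from where it was at the start of the episode below 0.02 m and contact force between the fingers and release_lever above 1 N), for 0.1 s.
2. the stop is level with the green clip (within 12 mm along the rail) with the lever still squeezed by the fingers (value of joint release_lever above 0.14 rad and contact force between the fingers and release_lever above 1 N and y of stop_grip in the frame of green_clip between -0.012 and 0.012 m), for 0.1 s.
At the end, for the whole second after the job is handed in: The stop stands at the green clip's notch, within 12 mm of it along the rail, with the red lever sprung back (under 0.06 rad) so that its nose is in the notch, at rest and let go (y of stop_grip in the frame of green_clip between -0.012 and 0.012 m and value of joint release_lever below 0.06 rad and velocity of joint release_lever below 0.1 rad/s); the robot touches nothing.
It fails at once if the aluminium bottle is shifted by more than 20 mm or tipped by more than 0.3 rad (distance of bottle from where it was at the start of the episode above 0.02 m or angle between bottle's own z axis and vertical above 0.3 rad).
It also fails if it takes over 32 s, if anything falls off the work surface, if the arm or the gripper's body presses on something with over 40 N, if the wrist force passes 120 N, or if a joint passes its speed limit or range.

## Robot

A 6-joint arm with a two-finger parallel gripper is mounted at the origin on the work surface. World frame = base frame: x ahead of the robot, y to its left, z up, the work surface at z = 0. Lengths are in mm, angles in rad, forces in N, time in s.
With the tool pointing down it reaches from about 350 to 775 mm from the base axis. Payload 7.3 kg.
Tool frame: the origin (TCP) lies midway between the tips of the shut fingers; the grasp point (between the pads) lies 19 mm behind it; x points along the fingers, y is the direction in which the jaws open and shut, and the axes are right-handed (so a half turn about x gives the same grasp; the last joint's range is limited). The gripper opens to 92 mm and grips with 3 to 60 N. Pads are 19 mm wide; open, the fingers measure 130 mm over their backs; the gripper's body (75 mm by 190 mm) begins 47 mm behind the grasp point.
Start: joints at [-1.273, 0.342, 1.524, -0, 1.275, -0.146], TCP at [225.446, -474.151, 226.741] pointing down, gripper open.
Joint ranges: [-2.53, 2.53], [-0.77, 2.02], [0.04, 2.7], [-1, 4.14], [0.28, 2.66], [-3.11, 3.11]. Speed limits (rad/s): [2.57, 2.57, 3.14, 3.14, 3.14, 3.14].

## Interface

Orientations are given as [roll, pitch, yaw] about the fixed x, y, z axes, in that order (R = Rz(yaw) Ry(pitch) Rx(roll)).
In Python, from plant import get_obs, capture, close_job gives the robot as it stands. The module is installed in compiled form; this text tells all that it offers.
- The arm moves only by the tool send_rows, never from a script. Its argument "moves" is a list of rows, each a list of 4 numbers: the shift along the tool's x, y, z in mm, then the turn about the tool's x in degrees. In form: [[tx, ty, tz, yaw], ...]. A call has 1 to 8 rows; each row shifts and turns the commanded pose from where the row before left it, along the tool's axes as they then stand; what a row does not reach is not made up. A row lasts 1/8 s, in which the tool goes at most 62.5 mm and 10.7 degrees, less where a joint would pass 70% of its speed; a pose out of reach is approached as far as the arm can. A call with a gripper value outside its range is refused whole. "hand" is the opening, from 0 (shut) to 1 (fully open), set as the call begins (left out, the last holds). The fingers move at their own pace and stop on an object; the grip force is fixed at half the most. Time passes only in rows, so rows that do not move let the fingers close. It gives the time, the measured TCP pose, the force and the opening at its end, in the units of the state.
- get_obs(): the state, without advancing time (a new reading comes with each control period).
- capture(name): name is "scene" or "top" or "wrist"; returns a dict with "image" (420x560x3 uint8, red, green, blue), "K" (3x3 intrinsics, pixels), "position" and "attitude" of the camera in the world; the wrist camera has in their place "mount" (4x4, takes a point from camera to tool coordinates, whose origin is the TCP and whose axes are the tool frame's). Camera axes: x right, y down, z forward; pixel columns grow to the right and rows downward; lengths in mm; the calibration is good to about 2 mm. A picture is of the moment at which its call begins: read the wrist's pose just before it. There is no depth.
- close_job(): hands the job in, once; it reports no verdict.
The state is a dict: "time": time; "joint_positions": joint angles; "dq": joint speeds; "tau": joint torques, N m; "tool_pos": TCP position; "tcp_rot": TCP orientation; "contact_force": force on the tool from outside, world axes, zero at the start; "moment": the same for the moment, N m; "grip_width": finger opening in mm.
Only numpy, scipy, OpenCV 4.12 (cv2) and the standard library are available. Lean on these libraries where they do the work, as an engineer would, in place of code of your own. Each camera call takes 0.05 s, during which the arm holds its last target. There are 200 camera calls.

## Working session

There is one attempt and no reset: what is moved stays moved. The work goes in short steps, Python scripts to look and compute and a tool call to move; the robot and the scene stay as the last step left them, time stands still between calls to the robot, and variables do not carry over. Pictures are saved under pics/ and viewed, about 8 in all and at most 12, crops included, and the job is handed in when it is done.

Besides the shell and the picture viewer there is one more tool, called after "Call:" as name([rows], argument=value, ...), one row to a line, values as JSON. send_rows: Moves the arm, as the interface text tells. Its arguments: {"type":"object","properties":{"moves":{"type":"array","items":{"type":"array","items":{"type":"number"}}},"hand":{"type":"number"}},"required":["moves"]}

```bash
mkdir -p pics; python3 - <<'E'
from plant import get_obs,capture
import cv2,pickle
o=get_obs();print({k:o[k] for k in('time','tool_pos','tcp_rot','grip_width')})
d={}
for n in('scene','top'):
    c=capture(n);d[n]=c;cv2.imwrite(f'pics/{n}0.png',c['image'][:,:,::-1]);print(n,c['K'],c['position'],c['attitude'])
pickle.dump(d,open('d0.pkl','wb'))
E
```

```text
{'time': 0.0, 'tool_pos': array([ 225.32007308, -473.73665949,  226.05567289]), 'tcp_rot': array([-1.71277175,  1.56928669,  1.87262113]), 'grip_width': 91.60739663119139}
scene [[512.74049021   0.         272.73663573]
 [  0.         512.74049021 204.11325541]
 [  0.           0.           1.        ]] [ 943.01982922 -189.26859545  655.15304975] [-2.39813964 -0.01775658  0.84743957]
top [[515.77862697   0.         282.4587393 ]
 [  0.         515.77862697 208.6916009 ]
 [  0.           0.           1.        ]] [ 463.88055686  159.8435785  1036.53856438] [-3.01245833 -0.02031173 -1.56223854]
```

View pics/scene0.png

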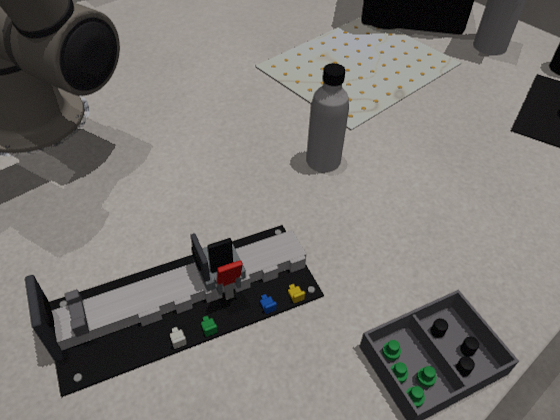

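View pics/top0.png

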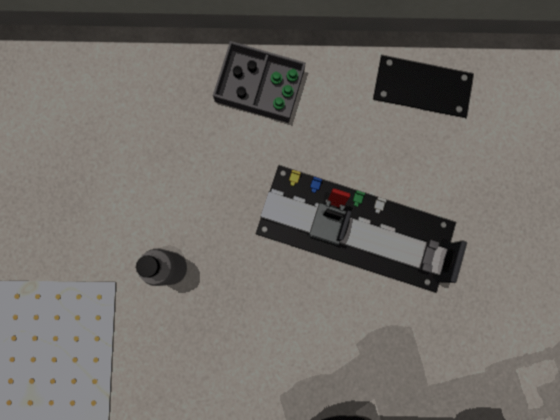

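The scene view shows the red lever at (230,272), the black tab at (221,254), and clips white (178,338), green (209,325), blue (268,303) and yellow (297,293). In the top view the lever is at (340,198), the green clip at (359,199) and the bottle at (160,267). The green clip is one notch from the start, towards the end plate.

```bash
cat > h.py <<'E'
import numpy as np,cv2
from scipy.spatial.transform import Rotation as R
def pose(c,o=None):
    if 'mount' in c:
        T=np.eye(4);T[:3,:3]=R.from_euler('xyz',o['tcp_rot']).as_matrix();T[:3,3]=o['tool_pos'];T=T@c['mount'];return T[:3,:3],T[:3,3]
    return R.from_euler('xyz',c['attitude']).as_matrix(),np.array(c['position'])
def ray(c,uv,o=None):
    M,p=pose(c,o);d=M@np.linalg.solve(c['K'],[uv[0],uv[1],1.]);return p,d/np.linalg.norm(d)
def plane(c,uv,z,o=None):
    p,d=ray(c,uv,o);return p+d*(z-p[2])/d[2]
def tri(a,b):
    (p,d),(q,e)=a,b;s=np.linalg.lstsq(np.c_[d,-e],q-p,rcond=None)[0];x,y=p+s[0]*d,q+s[1]*e
    return (x+y)/2,np.linalg.norm(x-y)
H={'red':[(0,8),(172,180)],'green':[(45,80)],'blue':[(100,125)],'yellow':[(18,35)]}
def blobs(img,col,box,S=110,V=50):
    h=cv2.cvtColor(img,cv2.COLOR_RGB2HSV);m=np.zeros(h.shape[:2],np.uint8)
    for a,b in H[col]: m|=cv2.inRange(h,(a,S,V),(b,255,255))
    k=np.zeros_like(m);x0,y0,x1,y1=box;k[y0:y1,x0:x1]=m[y0:y1,x0:x1]
    n,l,s,c=cv2.connectedComponentsWithStats(k);i=1+np.argmax(s[1:,4]);ys,xs=np.where(l==i)
    return c[i],s[i],np.c_[xs,ys]
E
python3 - <<'E'
from h import *
import pickle
d=pickle.load(open('d0.pkl','rb'))
S,T=d['scene'],d['top']
P={}
for col in H:
    a=blobs(S['image'],col,(150,230,330,360));b=blobs(T['image'],col,(260,160,400,250))
    p,e=tri(ray(S,a[0]),ray(T,b[0]));P[col]=p
    print(col,a[0].round(1),a[1],b[0].round(1),b[1],p.round(1),round(e,1),'z20',plane(T,b[0],20).round(1),plane(S,a[0],20).round(1))
v=P['green']-P['yellow'];print('len',np.linalg.norm(v),np.degrees(np.arctan2(v[1],v[0])))
p0,e=tri(ray(S,(327,168)),ray(T,(175,265)));print(p0)
im=cv2.resize(T['image'][160:300,255:475],None,fx=3.6,fy=3.6,interpolation=cv2.INTER_CUBIC)
cv2.imwrite('pics/t1.png',im[:,:,::-1])
E
```

```text
red [228.8 272.6] [217 260  26  26 466] [338.5 196.7] [328 188  23  19 269] [611.7  37.4  85. ] 1.0 z20 [621.4  28.6  20. ] [574.2  63.7  20. ]
green [208.5 325. ] [201 316  16  20 208] [357.7 197.9] [353 191  12  15 112] [621.1 -10.4  13.3] 1.6 z20 [619.6  -9.9  20. ] [624.9 -11.6  20. ]
blue [267.7 303.3] [260 294  17  20 225] [315.2 184.1] [310 177  12  16 127] [648.4  75.3  12.5] 1.9 z20 [646.4  75.2  20. ] [652.4  72.9  20. ]
yellow [295.9 292.9] [288 283  18  20 232] [294.  177.1] [289 170  12  16 136] [662.1 118.1  12.5] 1.8 z20 [660.1 117.8  20. ] [665.9 115.3  20. ]
len 134.90936803784913 -107.72871967222636
[487.02915586 358.58666304  -9.1627695 ]
```

View pics/t1.png

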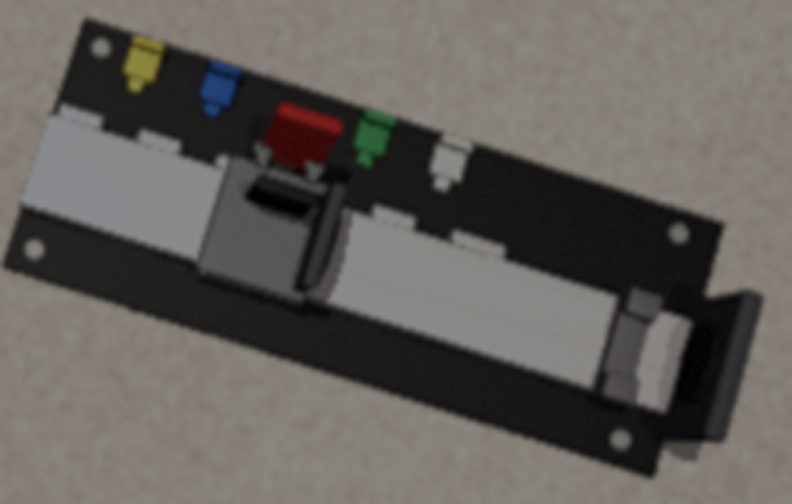

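The crop shows the lever's top outer edge at crop (283,102)-(342,124). The black tab is around (247-318,178-218), the stop's plate is to its right, and the clips line the lever side.

```bash
python3 - <<'E'
from h import *
import pickle
from plant import get_obs
d=pickle.load(open('d0.pkl','rb'));T=d['top'];S=d['scene']
g=np.array([621.1,-10.4]);b=np.array([648.4,75.3]);ye=np.array([662.1,118.1])
y=(ye-g);y/=np.linalg.norm(y);x=np.array([y[1],-y[0]]);m=(g+b)/2
for cx,cy in[(283,102),(342,124),(250,182),(316,206)]:
    p=plane(T,(255+cx/3.6,160+cy/3.6),108)[:2];print(p.round(1),'x,y rel mid',(p-m)@x,(p-m)@y)
o=get_obs();A=R.from_euler('xyz',o['tcp_rot']).as_matrix();print(A.round(3));
for s in(1,-1):
    w=A.T@np.r_[s*x,0];print('turn deg',np.degrees(np.arctan2(w[2],w[1])))
for xr in (-45,-50,-55): print(xr,m+x*xr, A.T@(np.r_[m+x*xr,200]-o['tool_pos']))
E
```

```text
[623.2  48.8] x,y rel mid -15.935610358175092 12.04743548877897
[612.3  18.8] x,y rel mid -17.267908983129562 -19.82932171280707
[582.1  65.6] x,y rel mid -60.27071988667076 15.614244500815714
[570.2  32.3] x,y rel mid -61.412279861611935 -19.739523004177897
[[-0.     0.429 -0.903]
 [ 0.001 -0.903 -0.429]
 [-1.    -0.001 -0.   ]]
turn deg -46.87642102854962
turn deg 133.1235789714504
-45 [591.8793076   46.12858668] [  26.65344604 -312.14722268 -554.25968009]
-50 [587.11589734  47.64842964] [  26.6572612  -315.56509268 -550.61027602]
-55 [582.35248707  49.16827261] [  26.66107637 -318.98296269 -546.96087194]
```

Call:
send_rows([
  [0,-24,-42.5,0],
  [0,-24,-42.5,0],
  [0,-24,-42.5,0],
  [0,-24,-42.5,0],
  [0,-24,-42.5,0],
  [0,-24,-42.5,0],
  [0,-24,-42.5,0],
  [0,-24,-42.5,0],
], hand=1)

```text
time: 1.1
tool_pos: [450.7, -153.3, 226.5]
tcp_rot: [-0.628, 1.57, 2.957]
contact_force: [0.9, -0.5, -0.6]
grip_width: 91.7
```

Call:
send_rows([
  [0,-24,-42.5,0],
  [0,-24,-42.5,0],
  [0,-24,-42.5,0],
  [0,-24,-42.5,0],
  [0,-26,-42.5,0],
  [0,0,0,-9.4],
  [0,0,0,-9.4],
  [0,0,0,-9.4],
])

```text
time: 2.1
tool_pos: [589.4, 46.9, 226.0]
tcp_rot: [-0.887, 1.57, -3.087]
contact_force: [0.0, 0.4, 0.4]
grip_width: 91.9
```

Call:
send_rows([
  [0,0,0,-9.4],
  [0,0,0,-9.3],
  [0,0,0,0],
])

```text
time: 2.48
tool_pos: [589.4, 46.7, 226.3]
tcp_rot: [-1.237, 1.57, -3.118]
contact_force: [0.3, 0.2, 0.3]
grip_width: 91.8
```

```bash
python3 - <<'E'
from h import *
import pickle
from plant import get_obs,capture
o=get_obs();c=capture('wrist');pickle.dump((o,c),open('w1.pkl','wb'))
cv2.imwrite('pics/w1.png',c['image'][:,:,::-1]);print(o['time'],o['tool_pos'],o['joint_positions'],R.from_euler('xyz',o['tcp_rot']).as_matrix().round(3))
E
```

```text
2.475 [589.37545217  46.67427082 226.25758167] [-5.05204997e-02  4.65521945e-01  1.33271222e+00 -7.22761082e-05
  1.34430366e+00  2.59404393e-01] [[-0.001  0.952 -0.305]
 [-0.    -0.305 -0.952]
 [-1.    -0.001  0.   ]]
```

View pics/w1.png

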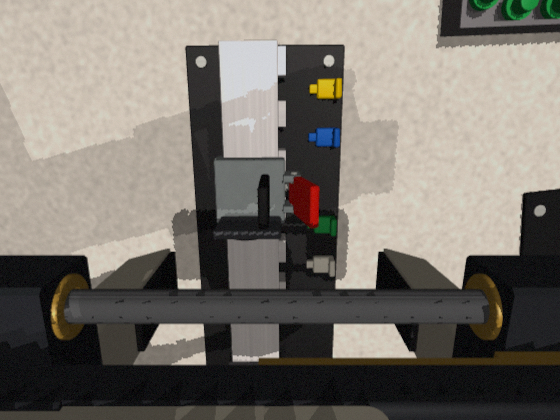

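The wrist view is aligned with the rail. It shows the black tab at (264,200), the red lever at (306,200) and the green clip at (326,225), with the fingers either side lower in the image.

```bash
python3 - <<'E'
from h import *
import pickle
d=pickle.load(open('d0.pkl','rb'));o,c=pickle.load(open('w1.pkl','rb'))
x=np.array([.9526,-.3044]);y=np.array([.3044,.9526]);g=np.array([621.1,-10.4]);t=o['tool_pos'][:2]
f=lambda p:(np.r_[(p[:2]-t)@x,(p[:2]-t)@y,p[2]]).round(1)
a,st,px=blobs(c['image'],'red',(240,150,360,250));print(st,'hull',cv2.approxPolyDP(cv2.convexHull(px),2.5,True).reshape(-1,2).tolist())
for n,bx in(('top',(260,160,400,250)),('scene',(150,230,330,360))):
    b=blobs(d[n]['image'],'red',bx)[0];p,e=tri(ray(c,a,o),ray(d[n],b));print(n,f(p),e)
print('tab right edge at z108',[f(plane(c,u,108,o)) for u in cv2.approxPolyDP(cv2.convexHull(px),2.5,True).reshape(-1,2)])
for col in('green','blue','yellow'):
    u=blobs(c['image'],col,(295,60,360,240))[0];print(col,f(plane(c,u,15,o)))
im=c['image'][140:250,200:360];k=(im.max(2)<45).astype(np.uint8)
cv2.imwrite('pics/w1c.png',cv2.resize(im,None,fx=5,fy=5,interpolation=cv2.INTER_CUBIC)[:,:,::-1])
E
```

```text
[ 289  176   31   52 1201] hull [[317, 226], [310, 227], [294, 213], [289, 201], [289, 183], [294, 177], [301, 176], [319, 186]]
top [24.4 -2.6 80. ] 1.0993767100226928
scene [23.6 -1.3 84. ] 0.029792797813422225
tab right edge at z108 [array([ 31.4, -16. , 108. ]), array([ 26. , -16.8, 108. ]), array([ 13.4,  -5.5, 108. ]), array([  9.5,   3.9, 108. ]), array([  9.4,  17.8, 108. ]), array([ 13.1,  22.4, 108. ]), array([ 18.3,  23.1, 108. ]), array([ 32. ,  15.5, 108. ])]
green [ 51.7 -45.   15. ]
blue [47.5 45.5 15. ]
yellow [47.2 90.3 15. ]
```

View pics/w1c.png

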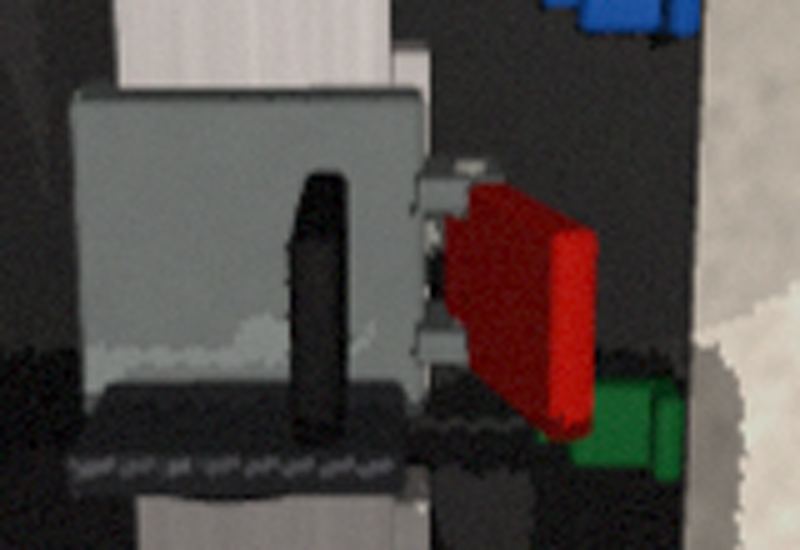

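Two measurements agree: the lever's outer top is 31.7 mm from the tool axis (32 expected), the clips are at y = ±45, and the red centroid height is 80–84 mm. The black tab reads about 3 mm closer in than expected, so I shift 1 mm in +x and descend.

Call:
send_rows([
  [40,1,0,0],
  [40,0,0,0],
  [40,0,0,0],
  [20,0,0,0],
  [10,0,0,0],
  [0,0,0,0],
], hand=1)

```text
time: 3.28
tool_pos: [590.5, 46.3, 76.5]
tcp_rot: [-1.161, 1.57, -3.042]
contact_force: [-0.8, -0.2, 0.9]
grip_width: 91.9
```

Call:
send_rows([
  [0,0,0,0],
  [0,0,0,0],
  [0,0,0,0],
], hand=0.5)

```text
time: 3.65
tool_pos: [590.8, 46.3, 77.3]
tcp_rot: [1.752, 1.57, -0.127]
contact_force: [0.0, 0.4, -0.4]
grip_width: 66.3
```

Call:
send_rows([
  [0,0,0,0],
  [0,0,0,0],
  [0,0,0,0],
  [0,0,0,0],
  [0,0,0,0],
], hand=0.3)

```text
time: 4.28
tool_pos: [591.7, 46.2, 78.0]
tcp_rot: [1.77, 1.568, -0.109]
contact_force: [0.8, 0.3, 7.6]
grip_width: 33.3
```

Squeezed to 33.3 mm, with small side force. Now slide 45 mm towards the green clip (tool +z).

Call:
send_rows([
  [0,0,0,0],
  [0,0,0,0],
  [0,0,3,0],
  [0,0,6,0],
  [0,0,8,0],
  [0,0,8,0],
  [0,0,8,0],
  [0,0,6,0],
])

```text
time: 5.28
tool_pos: [580.0, 9.1, 78.0]
tcp_rot: [1.885, 1.567, 0.006]
contact_force: [2.8, 0.4, 6.1]
grip_width: 33.7
```

Call:
send_rows([
  [0,0,4,0],
  [0,0,2,0],
  [0,0,0,0],
  [0,0,0,0],
  [0,0,0,0],
])

```text
time: 5.9
tool_pos: [578.2, 3.2, 78.0]
tcp_rot: [1.698, 1.567, -0.181]
contact_force: [1.3, -1.0, 6.2]
grip_width: 33.3
```

```bash
python3 - <<'E'
from h import *
from plant import get_obs,capture
o=get_obs();x=np.array([.9526,-.3044]);y=np.array([.3044,.9526]);t=o['tool_pos'][:2];g=np.array([621.1,-10.4])
print(o['time'],o['tool_pos'],o['contact_force'],o['grip_width'],'tool y rel green clip',(t-g)@y)
c=capture('wrist')
for col in('green','blue','yellow'):
    u=blobs(c['image'],col,(240,0,380,300))[0];p=plane(c,u,15,o)[:2]-t;print(col,p@x,p@y)
cv2.imwrite('pics/w2.png',c['image'][:,:,::-1])
E
```

```text
5.9 [578.17601363   3.22915585  78.04352696] [ 1.28951535 -1.03964694  6.16895367] 33.34422573699652 tool y rel green clip -0.08292758936936535
green 45.71361210647928 1.089862479170596
blue 44.212694043743795 89.80620864861508
yellow 44.48673151932597 125.86053697936177
```

View pics/w2.png

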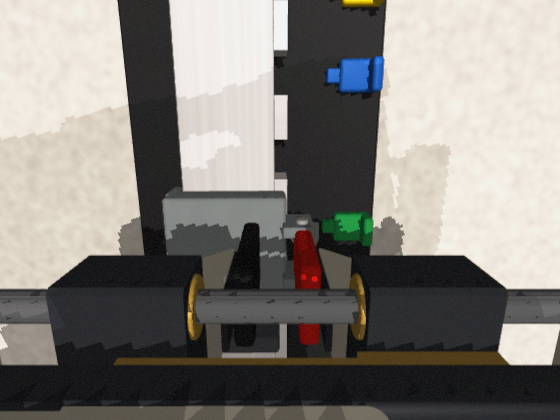

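The fingers hold the tabs with the lever upright, and the tool is within about 1 mm of the green clip at (350,228). Now release, check and rise.

Call:
send_rows([
  [0,0,0,0],
  [0,0,0,0],
  [0,0,0,0],
  [0,0,0,0],
  [0,0,0,0],
  [0,0,0,0],
  [0,0,0,0],
], hand=1)

```text
time: 6.82
tool_pos: [576.6, 3.5, 76.6]
tcp_rot: [-1.24, 1.57, -3.119]
contact_force: [0.1, -0.3, 0.1]
grip_width: 91.1
```

Call:
send_rows([
  [-20,0,0,0],
  [-40,0,0,0],
  [-40,0,0,0],
  [-40,0,0,0],
  [-20,0,0,0],
  [0,0,0,0],
  [0,0,0,0],
])

```text
time: 7.7
tool_pos: [576.3, 3.5, 235.4]
tcp_rot: [-1.353, 1.569, 3.051]
contact_force: [0.3, 0.4, -0.4]
grip_width: 91.9
```

```bash
python3 - <<'E'
from h import *
from plant import get_obs,capture
o=get_obs();x=np.array([.9526,-.3044]);y=np.array([.3044,.9526]);t=o['tool_pos'][:2]
print(o['time'],o['tool_pos'],o['contact_force'],o['grip_width'])
c=capture('wrist');px=blobs(c['image'],'red',(240,150,360,250))[2]
for u in cv2.approxPolyDP(cv2.convexHull(px),2.5,True).reshape(-1,2):
    p=plane(c,u,108,o)[:2]-t;print('red',u,p@x,p@y)
for col in('blue','yellow'):
    u=blobs(c['image'],col,(240,0,380,300))[0];p=plane(c,u,15,o)[:2]-t;print(col,p@x,p@y)
cv2.imwrite('pics/w3.png',c['image'][:,:,::-1])
E
```

```text
7.7 [576.27364863   3.54605506 235.4458261 ] [ 0.25690174  0.44329088 -0.3898748 ] 91.8982685181644
red [316 223] 31.42748652676153 -16.352038473903292
red [306 222] 23.425476076441086 -15.53188249257939
red [293 210] 12.921897406247425 -5.633386684015786
red [288 188] 8.794181009971398 12.092618313689378
red [294 175] 13.31910357286613 22.31518858491851
red [301 175] 18.71491626080301 22.324093040113663
red [317 186] 31.310260941581856 13.714505146715545
blue 46.9742791963855 90.47346098782029
yellow 46.85118143396331 134.99006098034278
```

View pics/w3.png

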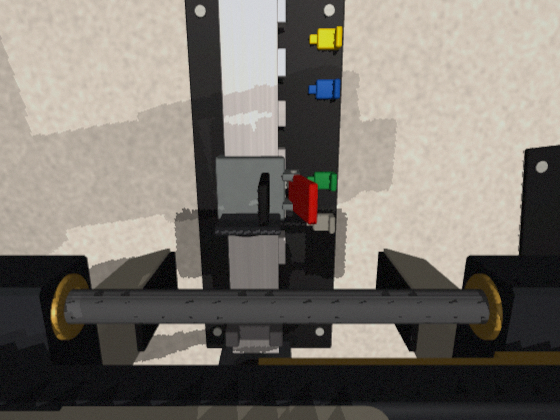

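```bash
python3 -c "
from plant import close_job
print(close_job())"
```

```text
the job is handed in; nothing more can be done
None
```

I squeezed the red lever, slid the stop 45 mm along the rail to the green clip's notch, and let go. I then raised the arm clear and handed the job in at about 7.7 s. No verdict was reported.

- **Squeeze:** the fingers closed to 33.3 mm, against 34 mm expected over both tabs. They stayed between 33.3 and 33.7 mm during the slide.
- **Position:** the last wrist picture put the stop within about 2 mm of the green clip along the rail, with 12 mm allowed.
- **Lever:** its top outer edge was about 32 mm from the starting grip line, against 31.7 mm released at the start, so it sprang back fully.
- **Robot:** contact force was about zero, with the gripper open above the stop.
- **Bottle:** the arm's path stayed well away from it, but I took no final picture to confirm it.
- **Disagreement:** before the grasp, the black tab's outer face measured about 3 mm nearer than the text says. I shifted the grasp 1 mm to allow for it.
- **Unexplained force:** during the squeeze the wrist showed an upward force of 6–8 N and the tool rose about 1.5 mm. Both disappeared on release.

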